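# Shuttle a specimen jar past the reader and park it at the mark

### The arm

A 6-joint arm with a two-finger parallel gripper is mounted at the origin on the work surface. World frame = base frame: x ahead of the robot, y to its left, z up, the work surface at z = 0. Lengths are in m, angles in rad, forces in N, time in s.
With the tool pointing down it reaches from about 0.25 to 0.775 m from the base axis. Payload 8.9 kg.
Tool frame: the origin (TCP) lies midway between the tips of the shut fingers; the grasp point (between the pads) lies 19 mm behind it (env.grip_depth is the z of the grasp point in the tool frame, in m); z points along the fingers, y is the line along which they close (so a half turn about z gives the same grasp; the last joint's range is limited). The gripper opens to 85 mm and grips with 20 to 120 N. Pads are 22 mm wide; open, the fingers measure 114 mm over their backs; the gripper's body (76 mm by 85 mm) begins 54 mm behind the grasp point. The pads swing forward as they close: fully open they stand 13 mm farther back than shut.
Start: joints at [-1.306, 0.291, -0.153, 1.127, 0, 1.431], TCP at [0.206, -0.483, 0.231] pointing down, gripper open.
Joint ranges: [-2.52, 2.52], [-0.91, 1.74], [-1.3, 1.37], [-1.96, 2.02], [-1.52, 1.47], [-3.14, 3.14]. Speed limits (rad/s): [2.22, 2.22, 2.79, 3.14, 3.14, 3.14].

### API

Orientations are given as a unit quaternion [w, x, y, z].
In Python, from workcell import env gives the robot as it stands.
- The arm moves only by the shell command python3 -m inch 'ROWS' [FORCE]. ROWS is JSON, a list of rows, each a list of 3 entries, a list of its own where there are three numbers: the closure, from -1 (fully open) to 1 (shut), then the shift along the tool's x, y, z as a fraction of full scale, then the turn, a rotation vector about the tool's x, y, z as a fraction of full scale. A call has 1 to 10 rows; each row shifts and turns the commanded pose from where the row before left it, along the tool's axes as they then stand; what a row does not reach is not made up. Full scale, the value 1, is 50 cm for a shift and 0.5 rad for a turn. A row lasts 1/8 s, in which the tool goes at most 62.5 mm and 10.7 degrees, less where a joint would pass 70% of its speed; a pose out of reach is approached as far as the arm can. A call with a number of a shift or a turn outside -1 to 1 is refused whole. A call with a gripper value outside its range is refused whole. The fingers move at their own pace and stop on an object; FORCE is the grip in N (left out, the last holds). Time passes only in rows, so rows that do not move let the fingers close. It gives the time, the measured TCP pose, the force, the opening and the grip force at its end, in the units of the state.
- env.observe(): the state, without advancing time (a new reading comes with each control period).
- env.get_image(name): name is "scene" or "top" or "wrist"; returns a dict with "image" (384x512x3 uint8, blue, green, red), "mtx" (3x3 intrinsics, pixels), "R" (3x3) and "t" (3): a world point X has camera coordinates R X + t. Camera axes: x right, y down, z forward; pixel columns grow to the right and rows downward; lengths in m; the calibration is good to about 2 mm. A picture is of the moment at which its call begins. There is no depth.
- env.close_job(): hands the job in; it is judged then, once.
Trained networks look in a picture, given as the dict that the camera call returned (one of the last four; its "shot" number tells which), for a name from the list of things; names that differ only in an ending like _2 or _b are one class to them, and where a whole thing is asked for, a point or a joint stands for the part that bears it (a point fixed in the world has none). Each returns a list of dicts, best first, with "p" (0 to 1); they miss things now and then, are a little off and sometimes report something else, mostly with a low value. They report only what shows in the picture. A call takes as long as a camera call.
- env.find_in(picture, target): "pixel" ([column, row] in pixels, amid what is visible of it).
- env.pinpoint(picture, target): "pixel" ([column, row] in pixels: a listed point, or the origin of a listed thing).
The state is a dict: "t": time; "joints": joint angles; "qd": joint speeds; "effort": joint torques, N m; "tool_pos": TCP position; "tcp_rot": TCP orientation; "wrist_force": force on the tool from outside, world axes, zero at the start; "moment": the same for the moment, N m; "gripper_width": finger opening in m; "finger_force": force on a finger pad.
Only numpy, scipy, OpenCV 4.12 (cv2) and the standard library are available. Lean on these libraries where they do the work, as an engineer would, in place of code of your own. Each camera call takes 0.05 s, during which the arm holds its last target. There are 200 camera calls.

### The job

Using only the blue grip, send the sprung specimen carriage past the label reader at about 0.25 m/s (between 0.17 and 0.35 m/s while its pointer is over the red patches), then brake it to rest with its black pointer within the green patches, without ever touching the yellow end stop. Hold it calm there for at least 3 seconds, since it swings for long on its soft springs, then let go of the grip and leave the carriage resting there. Do not touch the carriage or its jar with the robot, and leave the other things on the bench alone.

Things in the scene. Friction and masses are not known exactly. Their poses are not given: they have to be found in the camera images.
- grip (a joint): position in m of the blue grip along the track, positive towards the end stop (+y of the track frame, roughly the world's +y); travel -0.37 to 0.37, value 0 at the track's middle. The grip slides on its own rail with about 2.5 N of friction and stays where it is left.
- grip_top (a point): centre of the top face of the blue grip, an upright square post 30 x 30 mm, sides along the track axes, top 117 mm above the table, blue down to 50 mm above the table, on a black shoe 46 x 80 mm. Fingers can straddle it along the track. Axes as the track: y along it to the end stop, x away from the robot, z up.
- carriage: aluminium trolley 84 x 110 mm (110 along the track) with a red-capped jar fixed on it, top 155 mm above the table; origin at its middle, on the table plane; x away from the robot, y along the track to the end stop. A black pointer 6 mm wide crosses its deck at the origin. Rolls almost without friction, joined to the grip only by springs. Nominal mass 1.0 kg (0.85 to 1.35).
- spring_centre (a point): point on the grip's rod under the carriage, 140 mm from the grip towards +x, 36 mm above the table: where the carriage rests relative to the grip. The springs push the carriage along the track with 7 N/m x (this point - carriage origin), stroke +-100 mm to hard ends. Free swing period about 2.4 s; damping only 0.05 N s/m, so a swing lasts over half a minute.
- reader_line (a point): middle of the label reader's window on the carriage's lane, on the table plane; axes as the track. Two red patches 60 mm long along the track lie beside the lane (+-30 mm about this point); the white reader box stands on a post on the far side, top 153 mm above the table. Clamped at a different place each time.
- mark (a point): parking mark on the carriage's lane, on the table plane; axes as the track. Two green patches 24 mm long along the track lie beside the lane (+-12 mm about this point). Part of the yellow end stop, clamped at a different place each time, 0.16 to 0.29 m past the reader line: the carriage touches the stop's rubber when its origin is 40 mm past the mark in +y.
- track: white base plate 300 x 840 mm, 12 mm thick, origin on the table at the middle of its length; x away from the robot, y along the track to the end stop. The grip's dark rail lies at x = -60 mm, the carriage's lane (two steel rods) at x = +80 mm. Fixed, but placed and turned differently each time.
- jar_a: loose red-capped specimen jar, 64 mm across, 76 mm tall, on the left of the bench; origin at its underside. Leave alone.
- jar_b: another such jar, left of the bench. Leave alone.
- jar_c: another such jar, ahead and left of the robot, on the near side of the track. Leave alone.
- pipette_pot: black pot 76 mm across, 160 mm tall with white pipettes, right of the bench; origin at its underside. Leave alone.
- beaker: clear beaker 88 mm across, 85 mm tall with a white stirrer, ahead and right of the robot, on the near side of the track; origin at its underside. Leave alone.
- bottle: blue bottle 68 mm across, 190 mm tall, right of the bench; origin at its underside. Leave alone.

How it is judged:
By the outcome, as a careful person would: the job done as asked, in the order asked, and still so for the second after the job is handed in, with the robot touching nothing.
It also fails if it takes over 48 s, if anything falls off the work surface, if the arm or the gripper's body presses on something with over 40 N, if the wrist force passes 120 N, or if a joint passes its speed limit or range.

## Working session

There is one attempt and no reset: what is moved stays moved. The work goes in short steps, Python scripts to look and compute and a shell command to move; the robot and the scene stay as the last step left them, time stands still between calls to the robot, and variables do not carry over. Pictures are saved under pics/ and viewed, at most 10 in all, crops included, and the job is handed in when it is done.

```bash
ls; mkdir -p pics; cat > h.py <<'E'
import numpy as np, cv2
from workcell import env
def ray(p,px):
    K,R,t=map(np.array,(p["mtx"],p["R"],p["t"]))
    d=R.T@np.linalg.solve(K,np.array([px[0],px[1],1.0])); c=-R.T@t.ravel()
    return c,d
def at_z(p,px,z):
    c,d=ray(p,px); return c+d*(z-c[2])/d[2]
E
python3 - <<'E'
from h import *
s=env.observe(); print(s["t"],s["tool_pos"],s["tcp_rot"],s["gripper_width"])
Z=dict(grip_top=.117,carriage=0,spring_centre=.036,reader_line=0,mark=0,track=0,jar_c=0,beaker=0)
for n in("top","scene"):
    p=env.get_image(n); cv2.imwrite(f"pics/{n}0.png",p["image"])
    for k,z in Z.items():
        for d in env.pinpoint(p,k)[:2]: print(n,k,round(d["p"],2),np.round(d["pixel"],1),at_z(p,d["pixel"],z).round(4))
print(env.observe()["t"])
E
```

```text
pics
0.0 [ 0.206185   -0.48234902  0.23074853] [-6.36951546e-04  9.79689524e-01  2.00519400e-01 -3.23798139e-05] 0.08534817212981492
top grip_top 0.79 [326.2 184.4] [ 0.5001 -0.2824  0.117 ]
top carriage 0.96 [322.4 154.3] [ 0.6433 -0.2971  0.    ]
top spring_centre 0.98 [323.1 154.3] [ 0.6366 -0.2926  0.036 ]
top reader_line 0.65 [274.6 153.9] [ 0.6502 -0.0891  0.    ]
top mark 0.78 [229.  157.5] [0.6393 0.1094 0.    ]
top track 0.91 [263.5 177.2] [ 0.5494 -0.0379  0.    ]
top jar_c 0.8 [124.2 189.4] [0.5117 0.5617 0.    ]
top jar_c 0.76 [121.8 208.8] [0.4288 0.5711 0.    ]
top beaker 0.92 [321.  227.2] [ 0.3285 -0.277   0.    ]
top beaker 0.75 [123.  209.5] [0.4257 0.566  0.    ]
scene grip_top 0.74 [185.7 233.9] [ 0.5016 -0.2894  0.117 ]
scene carriage 0.95 [213.5 277.6] [ 0.6407 -0.2888  0.    ]
scene spring_centre 0.63 [213.5 274.9] [ 0.6466 -0.2895  0.036 ]
scene reader_line 0.85 [255.2 246.4] [ 0.6403 -0.1034  0.    ]
scene reader_line 0.5 [188.2 232.4] [ 0.4417 -0.2563  0.    ]
scene mark 0.57 [299.9 215.5] [0.6479 0.1057 0.    ]
scene track 0.57 [261.5 216.6] [ 0.5608 -0.0075  0.    ]
scene jar_c 0.81 [273.4 143.4] [0.3239 0.2551 0.    ]
scene jar_c 0.69 [343.8 120.9] [0.4227 0.5686 0.    ]
scene beaker 0.76 [167.6 214. ] [ 0.3286 -0.2717  0.    ]
0.9
```

View pics/top0.png

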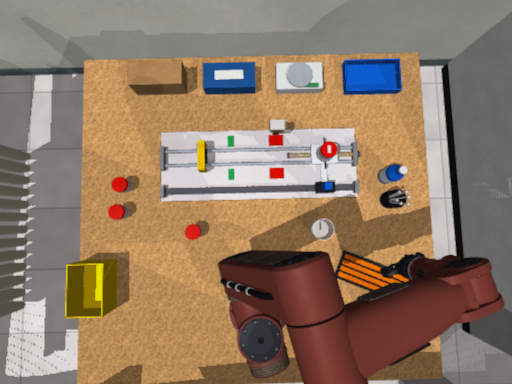

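View pics/scene0.png

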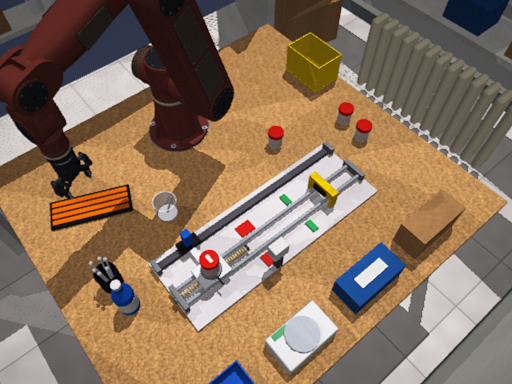

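```bash
cat >> h.py <<'E'
def blobs(img,lo,hi,amin=15):
    h=cv2.cvtColor(img,cv2.COLOR_BGR2HSV); m=cv2.inRange(h,np.array(lo),np.array(hi))
    if lo[0]==0: m|=cv2.inRange(h,np.array([172,lo[1],lo[2]]),np.array([180,255,255]))
    n,_,st,c=cv2.connectedComponentsWithStats(m)
    return [(int(st[i,4]),c[i],st[i,:4]) for i in range(1,n) if st[i,4]>=amin]
RED=([0,170,90],[6,255,255]); GRN=([50,100,60],[85,255,255]); BLU=([108,150,40],[125,255,255])
E
python3 - <<'E'
from h import *
for n in("top","scene"):
    p=env.get_image(n)
    for k,c,z in(("red",RED,.0125),("grn",GRN,.0125),("blu",BLU,.117),("redcap",RED,.155)):
        for a,px,b in blobs(p["image"],*c): 
            X=at_z(p,px,z)
            if .4<X[0]<.8 and -.45<X[1]<.3: print(n,k,a,px.round(1),b,X.round(4))
    print(at_z(p,[256,192],0), -np.array(p["R"]).T@np.array(p["t"]).ravel())
E
```

```text
top red 129 [275.3 139.4] [269 134  14  11] [ 0.7112 -0.0932  0.0125]
top red 158 [328.2 149.1] [321 142  16  15] [ 0.663  -0.3206  0.0125]
top red 131 [276.3 172.6] [270 168  14  10] [ 0.5665 -0.0927  0.0125]
top grn 50 [230.  140.5] [228 136   5  10] [0.7113 0.1029 0.0125]
top grn 50 [231.  173.5] [229 169   5  10] [0.5673 0.1014 0.0125]
top blu 90 [326.9 186. ] [322 182  11   9] [ 0.4935 -0.2847  0.117 ]
top redcap 129 [275.3 139.4] [269 134  14  11] [ 0.6782 -0.0829  0.155 ]
top redcap 158 [328.2 149.1] [321 142  16  15] [ 0.6346 -0.2884  0.155 ]
top redcap 131 [276.3 172.6] [270 168  14  10] [ 0.5474 -0.0824  0.155 ]
[ 0.48610465 -0.00380802  0.        ] [0.36829139 0.01399485 1.49137873]
scene red 178 [244.6 228.1] [235 220  20  17] [ 0.564  -0.0904  0.0125]
scene red 248 [208.8 259.5] [200 250  19  20] [ 0.5815 -0.264   0.0125]
scene red 94 [266.7 258.8] [261 252  13  14] [ 0.7071 -0.1065  0.0125]
scene grn 69 [285. 199.] [280 194  11  11] [0.5639 0.1054 0.0125]
scene grn 73 [311.3 225.1] [306 220  12  11] [0.7086 0.1046 0.0125]
scene blu 159 [186.4 237.7] [180 229  13  18] [ 0.5148 -0.2958  0.117 ]
scene redcap 178 [244.6 228.1] [235 220  20  17] [ 0.6259 -0.136   0.155 ]
scene redcap 248 [208.8 259.5] [200 250  19  20] [ 0.6417 -0.292   0.155 ]
scene redcap 94 [266.7 258.8] [261 252  13  14] [ 0.7546 -0.1505  0.155 ]
[0.4635623  0.04618492 0.        ] [ 1.17531902 -0.54056811  1.41811403]
```

```bash
python3 -m inch '[[-1,[0,0,0],[0,0,0.27]],[-1,[0,0,0],[0,0,0.27]],[-1,[0,0,0],[0,0,0.268]],[-1,[0.098,-0.065,0],[0,0,0]],[-1,[0.098,-0.065,0],[0,0,0]],[-1,[0.098,-0.065,0],[0,0,0]],[-1,[0.098,-0.065,0],[0,0,0]],[-1,[0.098,-0.065,0],[0,0,0]],[-1,[0.096,-0.065,0],[0,0,0]],[-1,[0,0,0],[0,0,0]]]' 60
python3 - <<'E'
from h import *
s=env.observe(); print(s["t"],s["tool_pos"],s["tcp_rot"])
p=env.get_image("wrist"); cv2.imwrite("pics/w1.png",p["image"])
for d in env.pinpoint(p,"grip_top")[:2]: print(d["p"],d["pixel"],at_z(p,d["pixel"],.117))
p=env.get_image("top")
for a,px,b in blobs(p["image"],*RED): print(a,px,at_z(p,px,.155).round(4))
for d in env.pinpoint(p,"grip_top")[:2]: print(d["p"],d["pixel"],at_z(p,d["pixel"],.117))
E
```

```text
t: 2.25
tool_pos: [0.502, -0.2853, 0.231]
tcp_rot: [-0.0, 1.0, 0.002, 0.0]
wrist_force: [-0.3, -0.3, 0.5]
gripper_width: 0.0853
finger_force: 0.0
2.25 [ 0.50201077 -0.28527596  0.23096901] [-2.48913603e-04  9.99997298e-01  2.29524000e-03  2.71295955e-04]
0.61 [260.7, 197.3] [ 0.49858187 -0.28661491  0.117     ]
0.17 [465.4, 146.2] [ 0.54855957 -0.4756243   0.117     ]
129 [275.30232558 139.43410853] [ 0.6782 -0.0829  0.155 ]
158 [328.20253165 149.12025316] [ 0.6346 -0.2884  0.155 ]
131 [276.2519084  172.55725191] [ 0.5474 -0.0824  0.155 ]
192 [119.11458333 184.15625   ] [0.5176 0.5245 0.155 ]
197 [115.84263959 211.58883249] [0.4124 0.5358 0.155 ]
194 [192.45360825 231.63917526] [0.3287 0.244  0.155 ]
0.66 [325.0, 187.7] [ 0.48700356 -0.27702935  0.117     ]
0.53 [324.9, 153.9] [ 0.6230787  -0.28280758  0.117     ]
```

View pics/w1.png

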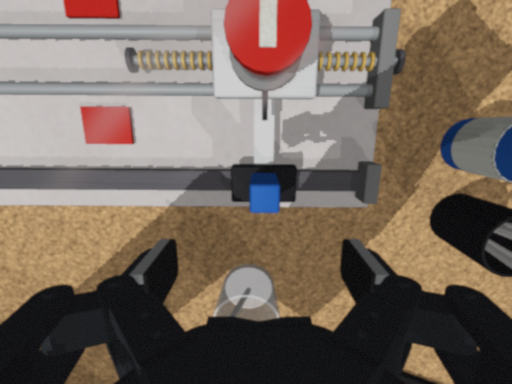

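```bash
python3 -m inch '[[-1,[-0.006,0.01,0.08],[0,0,0]],[-1,[0,0,0.08],[0,0,0]],[-1,[0,0,0.08],[0,0,0]],[-1,[0,0,0.08],[0,0,0]],[-1,[0,0,0],[0,0,0]],[1,[0,0,0],[0,0,0]],[1,[0,0,0],[0,0,0]],[1,[0,0,0],[0,0,0]],[1,[0,0,0],[0,0,0]],[1,[0,0,0],[0,0,0]]]' 80
cat >> h.py <<'E'
def cap(p):
    # largest red blob near lane with cap height, using known lane x
    best=None
    for a,px,b in blobs(p["image"],*RED,amin=40):
        X=at_z(p,px,.155)
        if abs(X[0]-.638)<.022 and -.42<X[1]<.25: best=(a,px,X) if best is None or a>best[0] else best
    return best
E
python3 - <<'E'
from h import *
p=env.get_image("top"); q=env.get_image("scene"); print(cap(p),cap(q))
cv2.imwrite("pics/m2.png",np.hstack([p["image"][90:260,120:420],q["image"][130:300,130:430]]))
for d in env.pinpoint(p,"carriage")[:1]: print(d["p"],at_z(p,d["pixel"],0))
for d in env.pinpoint(q,"carriage")[:1]: print(d["p"],at_z(q,d["pixel"],0))
E
```

```text
t: 3.7
tool_pos: [0.4969, -0.2932, 0.0727]
tcp_rot: [0.001, 1.0, -0.0, 0.001]
wrist_force: [-1.8, 1.8, 8.2]
gripper_width: 0.0293
finger_force: 78.3
(160, array([328.36875, 149.15625]), array([ 0.63446843, -0.28901929,  0.155     ])) (254, array([208.65748031, 259.77165354]), array([ 0.6420621, -0.292869 ,  0.155    ]))
0.83 [ 0.6324126  -0.29051148  0.        ]
0.79 [ 0.64097374 -0.27870325  0.        ]
```

View pics/m2.png

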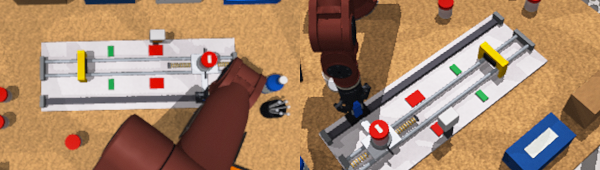

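```bash
cat > meas.py <<'E'
import sys,json
from h import *
n=int(sys.argv[1]); out=open("log.txt","a")
for i in range(n):
    s=env.observe(); p=env.get_image("top"); c=cap(p)
    r=[float(s["t"]),float(s["tool_pos"][1]),float(c[2][1]) if c else None]; out.write(json.dumps(r)+"\n")
print(r)
E
python3 meas.py 2
python3 -m inch '[[1,[0,-0.04,0],[0,0,0]],[1,[0,-0.04,0],[0,0,0]]]'
python3 meas.py 12
python3 -m inch '[[1,[0,0,0],[0,0,0]],[1,[0,0,0],[0,0,0]],[1,[0,0,0],[0,0,0]]]'
python3 meas.py 8
python3 -m inch '[[1,[0,0,0],[0,0,0]],[1,[0,0,0],[0,0,0]],[1,[0,0,0],[0,0,0]]]'
python3 meas.py 12
cat log.txt
```

```text
[3.95, -0.29319237920456054, -0.2900669840574297]
t: 4.25
tool_pos: [0.497, -0.2537, 0.0727]
tcp_rot: [0.001, 1.0, -0.0, 0.001]
wrist_force: [-0.7, -2.8, 6.2]
gripper_width: 0.0292
finger_force: 80.0
[4.8, -0.25286688931413787, -0.2442533390779991]
t: 5.22
tool_pos: [0.497, -0.2529, 0.0727]
tcp_rot: [0.0, 1.0, 0.0, 0.001]
wrist_force: [-1.6, 3.5, 9.2]
gripper_width: 0.0294
finger_force: 80.3
[5.575, -0.25285061691632266, -0.22097899719428662]
t: 6.0
tool_pos: [0.497, -0.2529, 0.0727]
tcp_rot: [0.0, 1.0, 0.0, 0.001]
wrist_force: [-1.5, 2.8, 9.1]
gripper_width: 0.0291
finger_force: 80.2
[6.55, -0.2529027190045204, -0.28850187936887506]
[3.9, -0.29318709301018814, -0.28971372886822877]
[3.95, -0.29319237920456054, -0.2900669840574297]
[4.25, -0.25365922858803824, -0.2894090809882484]
[4.3, -0.2511167932438547, -0.28803981248438554]
[4.35, -0.25166324493608017, -0.28549550457757916]
[4.4, -0.25215605779600286, -0.28234313618736123]
[4.45, -0.25247123976472385, -0.2782572577668581]
[4.5, -0.25261953548370664, -0.27418874973645035]
[4.55, -0.25273208391588536, -0.2695729830390028]
[4.6, -0
[... 538 characters left out ...]
497202]
[5.525, -0.2528424216442689, -0.2178617195156971]
[5.575, -0.25285061691632266, -0.22097899719428662]
[6.0, -0.2529055018692405, -0.2592178156791401]
[6.05, -0.2528885047444263, -0.2648052496037881]
[6.1, -0.25285707800883134, -0.26911304102178996]
[6.15, -0.2529004650807156, -0.27309775344181775]
[6.2, -0.252861654352798, -0.27710382011797996]
[6.25, -0.252921645742444, -0.28084368103398794]
[6.3, -0.2528775406609559, -0.28421068790561255]
[6.35, -0.2528909741899434, -0.2859290699208503]
[6.4, -0.25288750042552754, -0.28767962988092816]
[6.45, -0.2528906847122842, -0.28863734817190595]
[6.5, -0.25290431990336615, -0.2885645279685598]
[6.55, -0.2529027190045204, -0.28850187936887506]
```

```bash
cat > plan.py <<'E'
import sys,json
from h import *
from scipy.optimize import least_squares
from scipy.interpolate import interp1d
D=np.array([json.loads(l) for l in open("log.txt")],float)
D=D[D[:,0]>=float(sys.argv[3] if len(sys.argv)>3 else 0)]
H=1/160
def sim(t0,x,v,tg,g,w,b,t1):
    n=max(1,int(np.ceil((t1-t0)/H-1e-9))); h=(t1-t0)/n; tt=t0+h*np.arange(n+1); G=np.interp(tt+h/2,tg,g); X=[x];V=[v]
    c,s=np.cos(w*h),np.sin(w*h)
    for k in range(n):
        e=x-b-G[k]; x,v=b+G[k]+e*c+v/w*s, -e*w*s+v*c
        X.append(x);V.append(v)
    return tt,np.array(X),np.array(V)
tm,tg,g=D[:,0],D[:,0],D[:,1]
WF=json.load(open("w.json")) if len(sys.argv)>4 else None
def mod(p):
    w=WF or p[3]
    tt,X,V=sim(tm[0],p[0],p[1],tg,g,w,p[2],tm[-1]+.05); return tt,X,V
f=least_squares(lambda p:np.interp(tm,*mod(p)[:2])-D[:,2],[D[0,2],0,.003,2.65][:3 if WF else 4],x_scale=[.01,.01,.001,.1][:3 if WF else 4])
w=WF or f.x[3]; b=f.x[2]; json.dump(w,open("w.json","w"))
tt,X,V=mod(f.x); t0,x0,v0,g0=tt[-1],X[-1],V[-1],g[-1]
print("w",w,"b",b,"rms mm",1e3*np.sqrt(np.mean(f.fun**2)),"now t,x,v,g",t0,x0,v0,g0, "amp mm",1e3*np.hypot(x0-b-g0,v0/w))
N=int(sys.argv[1]); mark=float(sys.argv[2]); red=-.0925; ride=x0<red-.03
def traj(u,w):
    return sim(t0,x0,v0,t0+.125*np.arange(N+1),g0+np.r_[0,np.cumsum(u)],w,b,t0+.125*N)
def res(u):
    r=[]
    for k in(1,.97,1.03):
        tt,X,V=traj(u,w*k); W=100 if k==1 else 20
        r+= [W*(X[-1]-mark),W*V[-1]/w]
        if k==1:
            r+=list(3*np.exp(-((X-red)/.035)**4)*(V-.25)*ride)
            E=X-b-g0-np.interp(tt,t0+.125*np.arange(N+1),np.r_[0,np.cumsum(u)])
            r+=list(20*np.maximum(abs(E)-.07,0))+list(20*np.maximum(X-mark-.015,0))
    r.append(100*(g0+u.sum()+b-mark)); 
    return np.r_[r,.7*np.diff(np.r_[0,u,0]),2*np.maximum(abs(u)-.05,0)]
s=least_squares(res,np.full(N,(mark-b-g0)/N)); u=np.round(-s.x/.5,3); uu=-u*.5
print("rows",u.tolist(),"sum",u.sum())
for k in(1,.97,1.03):
    tt,X,V=traj(uu,w*k); m=abs(X-red)<.035
    print(k,"end mm,mm",1e3*(X[-1]-mark),1e3*V[-1]/w,"max",X.max(),"V in patch",V[m].min() if m.any() else 0,V[m].max() if m.any() else 0)
E
python3 plan.py 26 0.103
```

```text
w 2.6444159095834534 b 0.0015138336377559453 rms mm 0.681560447108011 now t,x,v,g 6.6 -0.2893627526913437 0.022390873582973286 -0.2529027190045204 amp mm 38.90640765929516
rows [-0.028, -0.012, 0.015, 0.027, 0.012, -0.025, -0.069, -0.096, -0.089, -0.047, 0.006, 0.01, -0.045, 0.017, 0.001, -0.045, -0.09, -0.1, -0.074, -0.027, 0.018, 0.039, 0.026, -0.014, -0.056, -0.064] sum -0.7100000000000002
1 end mm,mm 0.46977376626276823 0.8074832179638269 max 0.10346977376626276 V in patch 0.24169152773241784 0.2510140606160928
0.97 end mm,mm 1.2017312664329012 -0.6979447419413486 max 0.10425486103746237 V in patch 0.2399721615171328 0.24854246606642694
1.03 end mm,mm 0.35943463958194866 2.011180573744077 max 0.10335943463958194 V in patch 0.2446377933927255 0.2541794010962937
```

```bash
python3 -m inch '[[1,[0,-0.028,0],[0,0,0]],[1,[0,-0.012,0],[0,0,0]],[1,[0,0.015,0],[0,0,0]],[1,[0,0.027,0],[0,0,0]],[1,[0,0.012,0],[0,0,0]],[1,[0,-0.025,0],[0,0,0]],[1,[0,-0.069,0],[0,0,0]],[1,[0,-0.096,0],[0,0,0]],[1,[0,-0.089,0],[0,0,0]],[1,[0,-0.047,0],[0,0,0]]]' | head -2
python3 -m inch '[[1,[0,0.006,0],[0,0,0]],[1,[0,0.01,0],[0,0,0]],[1,[0,-0.045,0],[0,0,0]],[1,[0,0.017,0],[0,0,0]],[1,[0,0.001,0],[0,0,0]],[1,[0,-0.045,0],[0,0,0]],[1,[0,-0.09,0],[0,0,0]],[1,[0,-0.1,0],[0,0,0]],[1,[0,-0.074,0],[0,0,0]],[1,[0,-0.027,0],[0,0,0]]]' | head -2
python3 -m inch '[[1,[0,0.018,0],[0,0,0]],[1,[0,0.039,0],[0,0,0]],[1,[0,0.026,0],[0,0,0]],[1,[0,-0.014,0],[0,0,0]],[1,[0,-0.056,0],[0,0,0]],[1,[0,-0.064,0],[0,0,0]]]' | head -2
python3 meas.py 8
python3 -m inch '[[1,[0,0,0],[0,0,0]],[1,[0,0,0],[0,0,0]],[1,[0,0,0],[0,0,0]],[1,[0,0,0],[0,0,0]]]' | head -1
python3 meas.py 8
tail -16 log.txt; python3 plan.py 12 0.103 9 wf
```

```text
t: 7.85
tool_pos: [0.4973, -0.0958, 0.0727]
t: 9.1
tool_pos: [0.4976, 0.0758, 0.0727]
t: 9.85
tool_pos: [0.4975, 0.0865, 0.0727]
[10.2, 0.08661771425167879, 0.08606265379407364]
t: 10.75
[11.1, 0.08649132457775566, 0.07303235001986733]
[9.85, 0.0865496088328301, 0.0950255759462676]
[9.9, 0.08827122736746472, 0.09407949851970199]
[9.95, 0.08760965509096792, 0.09335334622880716]
[10.0, 0.08717710821910093, 0.09183563805189839]
[10.05, 0.08690623514218243, 0.09061926152098002]
[10.1, 0.0867761921743305, 0.0891376361419851]
[10.15, 0.08664860643556299, 0.0872795779264601]
[10.2, 0.08661771425167879, 0.08606265379407364]
[10.75, 0.0864822794231861, 0.07141922804244205]
[10.8, 0.08650969590240004, 0.07098392324795709]
[10.85, 0.08649816344112497, 0.07116123453692288]
[10.9, 0.08651308054702389, 0.07110355421082395]
[10.95, 0.0864764515255148, 0.07112523893406764]
[11.0, 0.08649468357356636, 0.07194231077392771]
[11.05, 0.08646933688983734, 0.07225520718221044]
[11.1, 0.08649132457775566, 0.07303235001986733]
w 2.6444159095834534 b -0.0030100440886090306 rms mm 0.15651210635553192 now t,x,v,g 11.15 0.0742613932687126 0.0225485230007312 0.08649132457775566 amp mm 12.558399414303054
rows [0.006, 0.005, -0.001, -0.009, -0.013, -0.011, -0.004, 0.003, 0.006, 0.002, -0.008, -0.015] sum -0.039
1 end mm,mm -0.2954974336964733 0.20117380785473546 max 0.10270450256630352 V in patch 0 0
0.97 end mm,mm 0.0471921424954197 0.4985551602818711 max 0.10304719214249541 V in patch 0 0
1.03 end mm,mm -0.6301157674934721 -0.07442217502517577 max 0.1023765384463256 V in patch 0 0
```

```bash
python3 - <<'E'
from h import *
s=env.observe(); print(s["t"],s["wrist_force"],s["tool_pos"],s["finger_force"],s["joints"])
w=env.get_image("wrist"); q=env.get_image("scene"); p=env.get_image("top")
R=lambda im,a,b,c,d:cv2.resize(im[a:b,c:d],(400,300),interpolation=cv2.INTER_CUBIC)
cv2.imwrite("pics/c3.png",np.vstack([np.hstack([R(w["image"],0,384,0,512),R(q["image"],160,250,260,380)]),np.hstack([R(p["image"],120,195,190,290),R(w["image"],0,192,128,384)])]))
for n,im in(("top",p),("scene",q),("wrist",w)):
    for a,px,b in blobs(im["image"],*GRN):
        X=at_z(im,px,.0125)
        if .5<X[0]<.8 and abs(X[1]-.1)<.05: print(n,a,px.round(1),X.round(4))
    for k,z in(("carriage",0),("mark",0),("grip_top",.117)):
        for d in env.pinpoint(im,k)[:1]: print(n,k,round(d["p"],2),at_z(im,d["pixel"],z).round(4))
print(cap(p),cap(q),env.observe()["t"])
E
```

```text
11.15 [0.01096972 2.56402173 8.97544334] [0.4978564  0.08650331 0.07259913] 84.37742471694946 [ 0.01945977  0.40225862 -0.45071301  0.71518796  0.0120354   3.14140415]
top 41 [229.9 139.6] [0.7152 0.1033 0.0125]
top carriage 0.87 [0.6507 0.0727 0.    ]
top grip_top 0.75 [ 0.4439 -0.5149  0.117 ]
scene 77 [311.2 225.1] [0.7081 0.1044 0.0125]
scene carriage 0.74 [0.6379 0.0748 0.    ]
scene grip_top 0.57 [0.512  0.0807 0.117 ]
wrist 724 [231.  104.4] [0.5762 0.1088 0.0125]
wrist 377 [233.2 142. ] [0.5501 0.1074 0.0125]
wrist carriage 0.7 [0.6357 0.0742 0.    ]
wrist grip_top 0.79 [0.4979 0.0878 0.117 ]
(143, array([234.83916084, 150.67132867]), array([0.63748286, 0.07624526, 0.155     ])) (202, array([295.2970297 , 197.07920792]), array([0.64238781, 0.07204061, 0.155     ])) 11.75
```

View pics/c3.png

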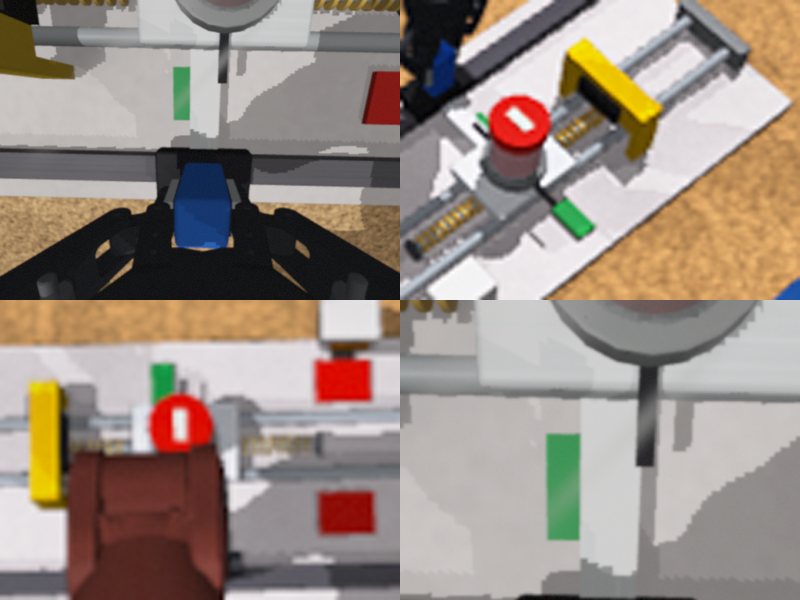

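```bash
sed -i 's/s=env.observe(); p=env.get_image("top")/s=env.observe(); p=env.get_image("scene")/' meas.py
python3 -m inch '[[1,[0,0,0],[0,0,-0.08]],[1,[0,0,0],[0,0,-0.07]],[1,[0,0,0],[0,0,0]]]' 40
python3 meas.py 8
python3 -m inch '[[1,[0,0,0],[0,0,0]],[1,[0,0,0],[0,0,0]],[1,[0,0,0],[0,0,0]],[1,[0,0,0],[0,0,0]]]' | head -1
python3 meas.py 8
tail -16 log.txt; python3 plan.py 12 0.1005 12 wf; python3 -c "
from h import *
s=env.observe();print(s['joints'],s['tcp_rot'],s['tool_pos'])"
```

```text
t: 12.12
tool_pos: [0.4986, 0.0864, 0.0726]
tcp_rot: [-0.006, 0.999, 0.045, 0.002]
wrist_force: [1.4, 1.7, 6.5]
gripper_width: 0.0297
finger_force: 140.1
[12.475, 0.08641834524310295, 0.08589848077157614]
t: 13.02
[13.375, 0.08638720669726917, 0.07013290455753751]
[12.125, 0.08641213881932383, 0.09222032421088822]
[12.175, 0.08639324334957804, 0.09188310432255997]
[12.225, 0.08637563979351723, 0.09128511621899571]
[12.275, 0.08640015467333258, 0.0906894730055684]
[12.325, 0.0863925001962132, 0.08981392541514532]
[12.375, 0.08640811986359352, 0.08915729596723065]
[12.425, 0.08640924339029438, 0.08696288499503202]
[12.475, 0.08641834524310295, 0.08589848077157614]
[13.025, 0.08639093825589444, 0.07147947499045504]
[13.075, 0.08639481567569557, 0.07101565010149369]
[13.125, 0.08639698378220861, 0.0699264243197788]
[13.175, 0.08639202254976232, 0.0695268534190826]
[13.225, 0.08641144875504989, 0.06935291968805057]
[13.275, 0.08641273579249759, 0.06941304448544894]
[13.325, 0.08641768073584966, 0.0695268534190826]
[13.375, 0.08638720669726917, 0.07013290455753751]
w 2.6444159095834534 b -0.005496120404028787 rms mm 0.22743166834686576 now t,x,v,g 13.425 0.07064387628008209 0.013630697508717045 0.08638720669726917 amp mm 11.470588496501838
rows [0.001, 0.004, 0.002, -0.005, -0.011, -0.011, -0.006, 0.002, 0.007, 0.003, -0.008, -0.018] sum -0.04
1 end mm,mm 0.8324391308156959 -0.32934943449137216 max 0.10136144493138034 V in patch 0 0
0.97 end mm,mm 1.2768277069425127 0.36508840369831574 max 0.10177682770694252 V in patch 0 0
1.03 end mm,mm 0.33873997124307664 -0.9982599912158561 max 0.10101253148267292 V in patch 0 0
[ 0.01866617  0.40257275 -0.45017275  0.7142723   0.01289385  3.06969377] [-0.0063943   0.99895183  0.0452782   0.00206012] [0.4986301  0.08639951 0.07260905]
```

```bash
python3 -m inch '[[1,[0,0.001,0],[0,0,0]],[1,[0,0.004,0],[0,0,0]],[1,[0,0.002,0],[0,0,0]],[1,[0,-0.005,0],[0,0,0]],[1,[0,-0.011,0],[0,0,0]],[1,[0,-0.011,0],[0,0,0]],[1,[0,-0.006,0],[0,0,0]],[1,[0,0.002,0],[0,0,0]],[1,[0,0.007,0],[0,0,0]],[1,[0,0.003,0],[0,0,0]]]' | head -2
python3 -m inch '[[1,[0,-0.008,0],[0,0,0]],[1,[0,-0.018,0],[0,0,0]],[1,[0,0,0],[0,0,0]]]' | head -2
python3 meas.py 8
python3 -m inch '[[1,[0,0,0],[0,0,0]],[1,[0,0,0],[0,0,0]],[1,[0,0,0],[0,0,0]],[1,[0,0,0],[0,0,0]]]' | head -1
python3 meas.py 6
tail -14 log.txt; python3 plan.py 8 0.1005 15 wf
python3 - <<'E'
from h import *
s=env.observe(); print(s["t"],s["tool_pos"],s["joints"][5])
w=env.get_image("wrist"); q=env.get_image("scene"); p=env.get_image("top")
R=lambda im,a,b,c,d:cv2.resize(im[a:b,c:d],(400,300),interpolation=cv2.INTER_CUBIC)
cv2.imwrite("pics/c4.png",np.vstack([np.hstack([R(w["image"],0,384,0,512),R(q["image"],190,250,280,360)]),np.hstack([R(p["image"],120,195,190,290),R(w["image"],0,192,128,384)])]))
for n,im in(("top",p),("scene",q),("wrist",w)):
    for k,z in(("carriage",0),("mark",0)):
        for d in env.pinpoint(im,k)[:1]: print(n,k,round(d["p"],2),at_z(im,d["pixel"],z).round(4))
print(cap(p),cap(q),env.observe()["t"])
E
```

```text
t: 14.68
tool_pos: [0.4986, 0.0933, 0.0726]
t: 15.05
tool_pos: [0.4986, 0.1065, 0.0727]
[15.4, 0.10636483674868964, 0.10034251092363233]
t: 15.95
[16.2, 0.10637744774006376, 0.10027371524517681]
[15.05, 0.10646040972414264, 0.10034251092363233]
[15.1, 0.10647422847579613, 0.10046235522277469]
[15.15, 0.10642593710676618, 0.10045133536011952]
[15.2, 0.10640587845947648, 0.10035784731661179]
[15.25, 0.10640122316401994, 0.10033213036936306]
[15.3, 0.10637490750161986, 0.10033213036936306]
[15.35, 0.10636033005976303, 0.10034251092363233]
[15.4, 0.10636483674868964, 0.10034251092363233]
[15.95, 0.10636542479279848, 0.10018595307433242]
[16.0, 0.1063695246538235, 0.10023968750236367]
[16.05, 0.10636574931310314, 0.10039380670788411]
[16.1, 0.10637153127764383, 0.1001806568409298]
[16.15, 0.10640214578114704, 0.10039380670788411]
[16.2, 0.10637744774006376, 0.10027371524517681]
w 2.6444159095834534 b -0.0059991700456728065 rms mm 0.06419292922026366 now t,x,v,g 16.25 0.10032024108657346 0.0002929934542651017 0.10637744774006376 amp mm 0.12507690367170113
rows [0.0, -0.0, -0.0, -0.0, -0.0, -0.0, -0.0, -0.0] sum 0.0
1 end mm,mm -0.0178678349440492 -0.06970280306411068 max 0.10050335365282505 V in patch 0 0
0.97 end mm,mm -0.010802674049056882 -0.0622022567971158 max 0.1005063984380368 V in patch 0 0
1.03 end mm,mm -0.02502790039340952 -0.07700744651502382 max 0.1005005031017969 V in patch 0 0
16.25 [0.49860722 0.10636954 0.07268631] 3.1097257581284303
top carriage 0.58 [0.6442 0.0976 0.    ]
top mark 0.41 [ 0.6532 -0.0909  0.    ]
scene mark 0.71 [0.6356 0.1049 0.    ]
wrist carriage 0.95 [0.6357 0.1046 0.    ]
(149, array([227.83221477, 151.03355705]), array([0.63672494, 0.10356168, 0.155     ])) (204, array([301.42647059, 192.66666667]), array([0.64248127, 0.10026362, 0.155     ])) 16.7
```

View pics/c4.png

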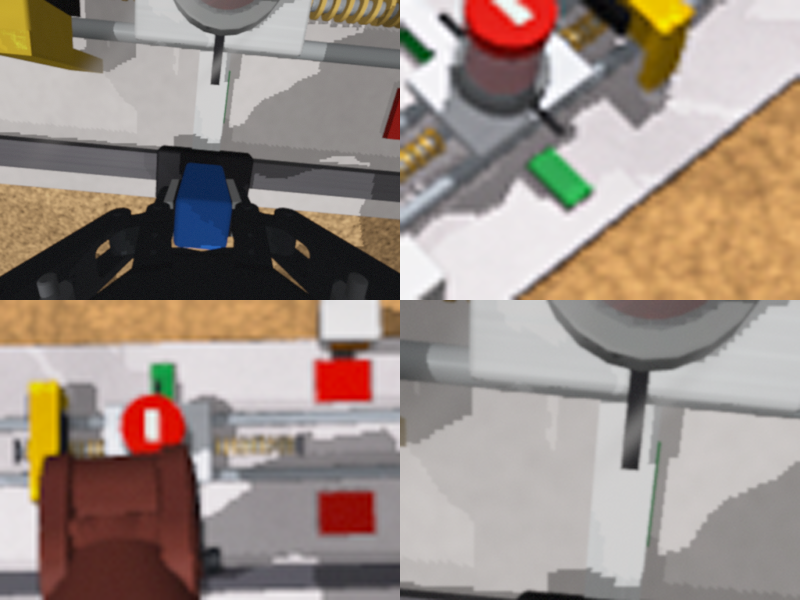

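```bash
python3 - <<'E'
from h import *
p=env.get_image("top"); q=env.get_image("scene"); im=p["image"]
print(p["mtx"])
for r in range(134,147): print(r,[tuple(int(v) for v in im[r,c]) for c in range(225,236)])
a=cv2.resize(im[130:160,215:255],(400,300),interpolation=cv2.INTER_NEAREST)
b=cv2.resize(q["image"][190:235,285:345],(400,300),interpolation=cv2.INTER_NEAREST)
cv2.imwrite("pics/c5.png",np.hstack([a,b]))
# predicted pixels of the patch corners and pointer for hypothetical origins
def pr(I,X): 
    c=np.array(I["R"])@X+np.array(I["t"]).ravel(); u=np.array(I["mtx"])@c; return (u[:2]/u[2]).round(1)
for z in(.0125,.04,.055):
  for y in(.098,.1036,.108): print(z,y,pr(p,np.array([.70,y,z])),pr(q,np.array([.69,y,z])),pr(q,np.array([.71,y,z])))
E
```

```text
[[347.7238847    0.         254.90394563]
 [  0.         347.7238847  186.12190989]
 [  0.           0.           1.        ]]
134 [(220, 218, 222), (220, 217, 222), (221, 218, 223), (222, 219, 224), (222, 219, 224), (220, 216, 221), (216, 213, 219), (220, 218, 222), (222, 220, 224), (223, 220, 226), (223, 221, 226)]
135 [(220, 218, 223), (221, 218, 223), (208, 211, 208), (193, 200, 193), (191, 198, 190), (182, 194, 180), (177, 191, 175), (183, 192, 181), (194, 193, 196), (218, 213, 220), (223, 221, 226)]
136 [(221, 218, 222), (221, 218, 222), (175, 195, 169), (108, 161, 87), (85, 152, 54), (90, 161, 57), (95, 167, 63), (85, 153, 53), (121, 140, 117), (200, 196, 202), (224, 221, 226)]
137 [(217, 213, 219), (216, 212, 218), (164, 189, 156), (89, 164, 52), (72, 159, 22), (73, 160, 23), (73, 160, 22), (71, 157, 20), (117, 144, 111), (197, 194, 199), (225, 223, 227)]
138 [(206, 202, 209), (205, 202, 207), (156, 182, 149), (87, 159, 54), (71, 155, 23), (71, 155, 22), (70, 155, 21), (69, 150, 18), (107, 134, 102), (191, 188, 193), (224, 221, 226)]
139 [(206, 201, 208), (206, 202, 208), (16
[... 1155 characters left out ...]
(93, 99, 161), (132, 129, 145), (176, 172, 174)]
146 [(0, 7, 218), (0, 14, 219), (0, 15, 219), (0, 9, 218), (0, 11, 219), (0, 11, 219), (0, 5, 218), (0, 13, 220), (58, 60, 209), (120, 116, 178), (156, 151, 159)]
0.0125 0.098 [231.2 143. ] [306.5 222.7] [310.2 226.4]
0.0125 0.1036 [229.9 143.1] [307.6 221.8] [311.4 225.5]
0.0125 0.108 [228.9 143.1] [308.5 221.2] [312.3 224.9]
0.04 0.098 [230.8 141.6] [307.2 219. ] [311.  222.7]
0.04 0.1036 [229.5 141.7] [308.3 218.1] [312.2 221.8]
0.04 0.108 [228.4 141.7] [309.2 217.4] [313.1 221.2]
0.055 0.098 [230.6 140.8] [307.6 216.9] [311.5 220.7]
0.055 0.1036 [229.2 140.9] [308.8 216. ] [312.6 219.8]
0.055 0.108 [228.2 140.9] [309.7 215.3] [313.5 219.1]
```

View pics/c5.png

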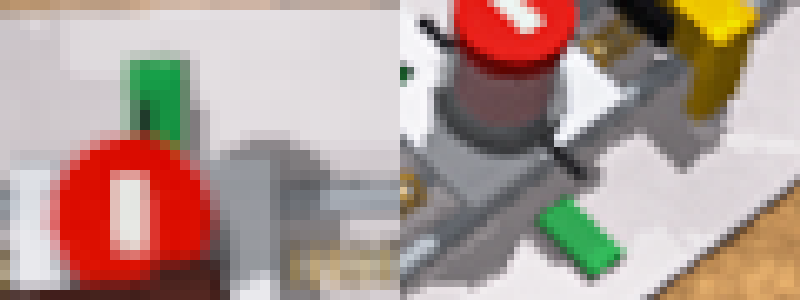

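```bash
for i in 1 2 3; do python3 -m inch '[[1,[0,0,0],[0,0,0]],[1,[0,0,0],[0,0,0]],[1,[0,0,0],[0,0,0]],[1,[0,0,0],[0,0,0]],[1,[0,0,0],[0,0,0]],[1,[0,0,0],[0,0,0]],[1,[0,0,0],[0,0,0]],[1,[0,0,0],[0,0,0]],[1,[0,0,0],[0,0,0]],[1,[0,0,0],[0,0,0]]]' 40 | head -1; python3 meas.py 1; done
python3 -m inch '[[-1,[0,0,0],[0,0,0]],[-1,[0,0,0],[0,0,0]],[-1,[0,0,0],[0,0,0]],[-1,[0,0,0],[0,0,0]],[-1,[0,0,0],[0,0,0]],[-1,[0,0,0],[0,0,0]]]'
python3 meas.py 6; tail -6 log.txt
```

```text
t: 18.05
[18.05, 0.10634316999692471, 0.10046235522277469]
t: 19.35
[19.35, 0.10636394906435012, 0.10010745452253844]
t: 20.65
[20.65, 0.10638580598108514, 0.10034251092363233]
t: 21.45
tool_pos: [0.4947, 0.107, 0.0716]
tcp_rot: [-0.007, 0.999, 0.048, 0.0]
wrist_force: [-0.5, -0.6, 0.3]
gripper_width: 0.0851
finger_force: 0.0
[21.7, 0.10698091745577158, 0.10307065685203898]
[21.45, 0.10700071544553985, 0.10249673103095791]
[21.5, 0.10701785722921013, 0.10275423284100316]
[21.55, 0.10699793382825606, 0.10279232023042184]
[21.6, 0.10697763338612076, 0.10288392509398692]
[21.65, 0.10699297108171837, 0.1030450700024158]
[21.7, 0.10698091745577158, 0.10307065685203898]
```

```bash
python3 -m inch '[[-1,[0,0,-0.06],[0,0,0]],[-1,[0,0,-0.1],[0,0,0]],[-1,[0,0,-0.1],[0,0,0]],[-1,[0,0,-0.08],[0,0,0]],[-1,[0,0,0],[0,0,0]],[-1,[0,0,0],[0,0,0]]]'
python3 meas.py 6; tail -6 log.txt
python3 -m inch '[[-1,[0,0,0],[0,0,0]],[-1,[0,0,0],[0,0,0]],[-1,[0,0,0],[0,0,0]],[-1,[0,0,0],[0,0,0]],[-1,[0,0,0],[0,0,0]],[-1,[0,0,0],[0,0,0]]]' | head -1
python3 meas.py 4; tail -4 log.txt
python3 - <<'E'
from h import *
w=env.get_image("wrist"); q=env.get_image("scene")
cv2.imwrite("pics/c6.png",np.hstack([cv2.resize(w["image"],(400,300)),cv2.resize(q["image"][190:235,285:345],(400,300),interpolation=cv2.INTER_NEAREST)]))
E
```

```text
t: 22.5
tool_pos: [0.4944, 0.1047, 0.241]
tcp_rot: [-0.006, 0.999, 0.048, -0.0]
wrist_force: [-0.0, -0.2, -0.2]
gripper_width: 0.0856
finger_force: 0.0
[22.75, 0.10475871420832161, 0.10138458286729313]
[22.5, 0.10474939307596752, 0.10183043758475419]
[22.55, 0.10473308009649494, 0.10137688286412816]
[22.6, 0.10470359400432383, 0.1012044671778285]
[22.65, 0.10471937743496126, 0.10118327376445757]
[22.7, 0.10474358337895463, 0.1009928698077106]
[22.75, 0.10475871420832161, 0.10138458286729313]
t: 23.55
[23.7, 0.10476016172180799, 0.10230718645709058]
[23.55, 0.10474093673939742, 0.10178691499043147]
[23.6, 0.1047373732446309, 0.10189439698397651]
[23.65, 0.10475065383814602, 0.1021565016243211]
[23.7, 0.10476016172180799, 0.10230718645709058]
```

View pics/c6.png

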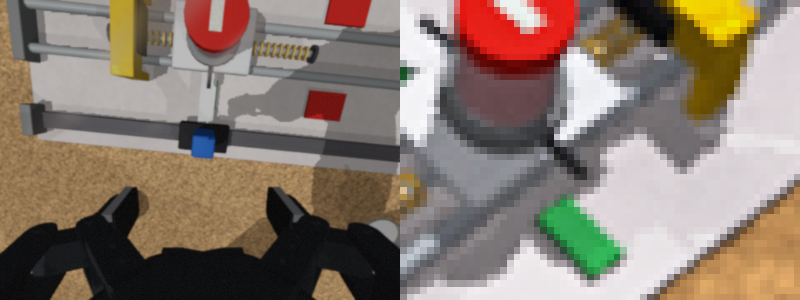

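```bash
python3 -c "
from workcell import env
print(env.close_job())"
```

```text
the job is handed in; nothing more can be done
None
```

I handed the job in at about 24 s with the carriage parked about 2 mm from the mark, still swinging about 1 mm after I let go. It was held calm there for over 5 s, and it never came near the end stop. Its speed past the reader, 0.24–0.25 m/s, is the planned value from the fitted model and was not measured.

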